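# Zero a click-stop lens turret and count to the third lens

### The arm

A 6-joint arm with a two-finger parallel gripper is mounted at the origin on a cart in front of the work surface, level with it; the furniture and walls round the work are solid. World frame = base frame: x ahead of the robot, y to its left, z up, the work surface at z = 0. Lengths are in m, angles in rad, forces in N, time in s.
With the tool pointing down it reaches from about 0.35 to 0.975 m from the base axis. Payload 17.4 kg.
Tool frame: the origin (TCP) lies on the centre line of the jaws, within the pads' length; the fingertips stand robot.finger_overhang ahead of it and the grasp point (between the pads) lies 6 mm ahead of it (robot.finger_overhang is the distance from the TCP to the fingertips, in m); z points along the fingers, x is the direction in which the jaws open and shut, and the axes are right-handed (so a half turn about z gives the same grasp; the last joint's range is limited). The gripper opens to 85 mm and grips with 20 to 120 N. Pads are 22 mm wide; open, the fingers measure 114 mm over their backs; the gripper's body (76 mm by 85 mm) begins 54 mm behind the grasp point. The pads swing forward as they close: fully open they stand 13 mm farther back than shut.
Start: joints at [-1.173, 0.116, 1.442, -0, 1.584, -0.038], TCP at [0.285, -0.612, 0.256] pointing down, gripper open.
Joint ranges: [-2.83, 2.83], [-0.83, 2.19], [0.07, 2.5], [-1.14, 4.28], [0.01, 3], [-2.97, 2.97]. Speed limits (rad/s): [1.89, 1.89, 2.22, 3.14, 3.14, 3.14].

### API

Orientations are given as a unit quaternion [w, x, y, z].
In Python, from cell import robot gives the robot as it stands.
- The arm moves only by the tool arm_command, never from a script. Its argument "rows" is a list of rows, each a list of 7 numbers: the shift along the tool's x, y, z in mm, then the turn, a rotation vector about the tool's x, y, z in degrees, then the gripper's target within -1 to 1 (shut at 1, half-way at 0, fully open at -1). In form: [[dx, dy, dz, rx, ry, rz, claw], ...]. A call has 1 to 20 rows; each row is the pose to reach, as a shift and turn from the pose commanded when the call began, along the tool's axes at that moment; what a row does not reach only later rows make up. A row lasts 1/10 s, in which the tool goes at most 50 mm and 8.59 degrees, less where a joint would pass 70% of its speed; a pose out of reach is approached as far as the arm can. A call with a gripper value outside its range is refused whole. The fingers move at their own pace and stop on an object; "squeeze" is the grip in N (left out, the last holds). Time passes only in rows, so rows that repeat a pose let the fingers close. It gives the time, the measured TCP pose, the force and the opening at its end, in the units of the state.
- robot.state(): the state, without advancing time (a new reading comes with each control period).
- robot.read_camera(name): name is "scene" or "top" or "wrist"; returns a dict with "img" (384x512x3 uint8, red, green, blue), "depth" (384x512 float32, m along the optical axis (not along the pixel's ray), 0 where there is no reading), "fovy" (degrees; the focal length in pixels is half the picture's height over the tangent of half this angle, whatever the lens; pixels are square), "cx", "cy" (the principal point, pixels), "k1" (the pictures are not rectified: a ray, as slopes to the right and down, at radius r is drawn at 1 + k1 r^2 times it, then the intrinsics apply), "extrinsics" (4x4, takes a point from camera to world coordinates). Camera axes: x right, y down, z forward; pixel columns grow to the right and rows downward; lengths in m; the calibration is good to about 2 mm. A picture is of the moment at which its call begins.
- robot.job_done(): hands the job in, once; it reports no verdict.
The state is a dict: "clock": time; "joints": joint angles; "joint_velocities": joint speeds; "joint_efforts": joint torques, N m; "ee_pos": TCP position; "tcp_rot": TCP orientation; "wrist_force": force on the tool from outside, world axes, zero at the start; "ft_torque": the same for the moment, N m; "finger_gap": finger opening in m.
Only numpy, scipy, OpenCV 4.12 (cv2) and the standard library are available. Lean on these libraries where they do the work, as an engineer would, in place of code of your own. Each camera call takes 0.05 s, during which the arm holds its last target. There are 200 camera calls.

### The job

Set the lens turret by counting: turn it clockwise (seen from above) by its black knob until it comes up against the rubber end stop, and hold it there for a second with about 10 newtons on the stop, never as much as 16. Then turn it back counter-clockwise exactly three clicks, resting about a second in each, never running past the third, and let go. Leave the loupe, the loose lens ring and the small tin undisturbed.

Things in the scene. Friction and masses are not known exactly. Their poses are not given: they have to be found in the camera images.
- turret_axis (a point): Centre of the turret disc's top, 54 mm above the table, on the vertical turning axis. Round grey stand, radius 82 mm, fixed to the table. Aluminium disc: radius 58 mm, with ten tinted lens cells; low dark hub cap (10 mm). Apart from cap and knob nothing on the stand is higher than the disc. At its rim a brass pointer: the green cell is at it after three clicks.
- knob_center (a point): Middle (half-way up) of the upright black knob on the disc: cylinder, diameter 16 mm, from 54 to 92 mm above the table, 52 mm from the turning axis. Its sleeve spins freely on its pin, so it can be gripped from above at any yaw while the disc turns. Only the low hub cap is within 40 mm of it.
- turret (a joint): Disc angle in rad, positive counter-clockwise seen from above. Click notches at 0.628, 1.257, 1.885, 2.513 (36 degrees apart), held by a spring roller: leaving a notch takes about 6 N at the knob, less as the roller climbs; past half-way the disc snaps on by itself. Below 0 it turns freely, with no click, until it meets the stop. It starts resting somewhere from notch 1 to notch 3.
- stop: End stop: origin on the turning axis, 52 mm above the table; its x axis points to the black rubber post (diameter 10 mm, 64 mm out) that the steel lug on the disc's rim meets. The lug is clamped differently each time: it meets the stop at a joint value between 0 and -0.22, to be felt. Load on the stop = tangential force at the knob x 0.81; the stop is stiff.
- loupe: Bystander: black tapered eye loupe, diameter 39 mm, 40 mm high, loose beside the stand; origin at the centre of its underside.
- lens_ring: Bystander: white-rimmed trial lens with a dark tab, 50 x 42 x 8 mm, lying loose beside the stand; origin at the centre of its underside.
- small_tin: Bystander: round tin, diameter 67 mm, 24 mm high, loose beside the stand; origin at the centre of its underside.
There are look-alikes about, which are no part of the job. Of the things that look like the part that bears turret_axis, the larger one is meant.

How it is judged:
By the outcome, as a careful person would: the job done as asked, in the order asked, and still so for the second after the job is handed in, with the robot touching nothing.
It also fails if it takes over 72 s, if anything falls off the work surface, if the arm or the gripper's body presses on something with over 40 N, if the wrist force passes 120 N, or if a joint passes its speed limit or range.

## Working session

There is one attempt and no reset: what is moved stays moved. The work goes in short steps, Python scripts to look and compute and a tool call to move; the robot and the scene stay as the last step left them, time stands still between calls to the robot, and variables do not carry over. Pictures are saved under pics/ and viewed, on a budget of 10 in all, crops included, one or two more only if the job needs it, and the job is handed in when it is done.

Besides the shell and the picture viewer there is one more tool, called after ">>>" as a command line: name --pt "numbers of a row" for each row, then --argument value for the rest. arm_command: Moves the arm, as the interface text tells. Its arguments: {"type":"object","properties":{"rows":{"type":"array","items":{"type":"array","items":{"type":"number"}}},"squeeze":{"type":"number"}},"required":["rows"]}

```bash
mkdir -p pics; cat > h.py <<'E'
import numpy as np, cv2
from cell import robot
def K(c):
    f=192/np.tan(np.radians(c["fovy"])/2); return np.array([[f,0,c["cx"]],[0,f,c["cy"]],[0,0,1.]]),np.array([c["k1"],0,0,0,0.])
def plane(c,uv,z):
    k,d=K(c); p=cv2.undistortPoints(np.array(uv,float).reshape(-1,1,2),k,d).reshape(-1,2)
    T=np.array(c["extrinsics"]); r=np.c_[p,np.ones(len(p))]@T[:3,:3].T; o=T[:3,3]
    return o+r*((z-o[2])/r[:,2])[:,None]
def proj(c,P):
    k,d=K(c); T=np.linalg.inv(np.array(c["extrinsics"])); return cv2.projectPoints(np.array(P,float).reshape(-1,1,3),cv2.Rodrigues(T[:3,:3])[0],T[:3,3],k,d)[0].reshape(-1,2)
E
python3 - <<'E'
from h import *
import pickle
s=robot.state(); print(s, robot.finger_overhang)
cs={n:robot.read_camera(n) for n in("top","scene")}
pickle.dump(cs,open("c0.pkl","wb"))
for n,c in cs.items(): cv2.imwrite(f"pics/{n}0.png",cv2.resize(c["img"][:,:,::-1],(800,600),interpolation=cv2.INTER_CUBIC)); print(n,c["fovy"],c["k1"],np.round(c["extrinsics"],3).tolist())
E
```

```text
{'clock': 0.0, 'joints': array([-1.17277297e+00,  1.16457257e-01,  1.44226832e+00,  3.98802507e-05,
        1.58398823e+00, -3.78032795e-02]), 'joint_velocities': array([ 0.00085807,  0.00049367, -0.00106547,  0.00037348, -0.00208052,
       -0.00026674]), 'joint_efforts': array([ 1.72653661e-03, -7.31991863e+01, -6.32499290e+01,  8.59039278e-05,
        6.34524127e-03,  1.03342774e-07]), 'ee_pos': array([ 0.28489434, -0.61175218,  0.25557963]), 'tcp_rot': array([-3.35364173e-04,  8.43255571e-01, -5.37512537e-01, -4.49639131e-04]), 'wrist_force': array([-1.26209395, -0.72337019,  0.26915073]), 'ft_torque': array([-0.00135771,  0.02687863, -0.04399617]), 'finger_gap': 0.08559552471882578} 0.025
top 53.1872149511058 -0.0468956849737564 [[-0.016, -0.992, 0.127, 0.513], [-0.999, 0.02, 0.035, 0.008], [-0.038, -0.126, -0.991, 0.898], [0.0, 0.0, 0.0, 1.0]]
scene 45.52929475821546 0.05857876325985355 [[-0.698, -0.472, 0.538, 0.164], [-0.716, 0.478, -0.508, 0.468], [-0.017, -0.74, -0.672, 0.643], [0.0, 0.0, 0.0, 1.0]]
```

View pics/top0.png

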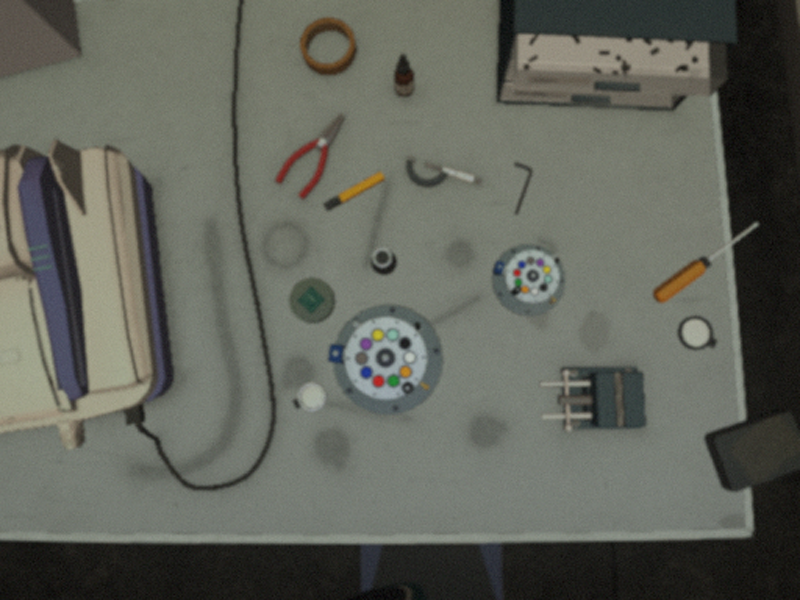

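View pics/scene0.png

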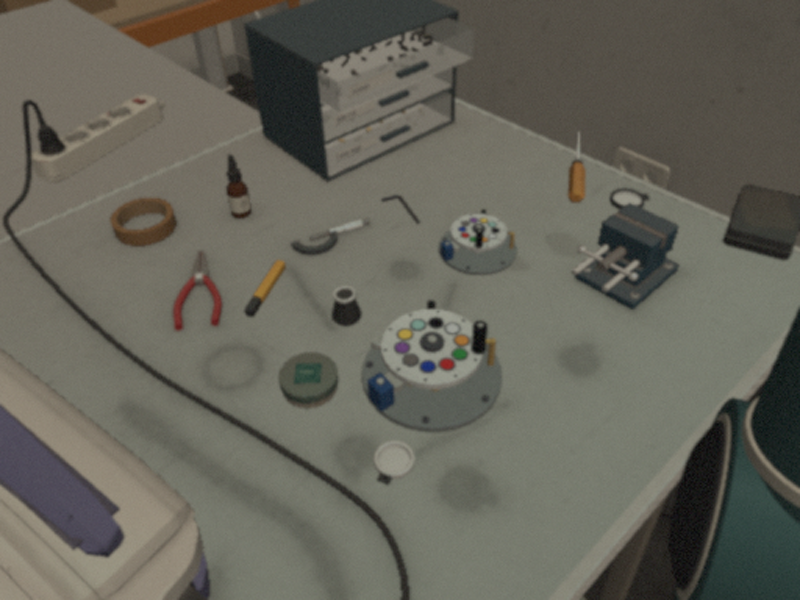

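The turrets are the large one at top (386,358) and a smaller look-alike at (530,278). The larger is meant. Its knob is near (408,388), the brass pointer (424,386), the post (417,325). The loupe is at (383,260), the tin (312,300) and the ring (311,397).

```bash
python3 - <<'E'
from h import *
import pickle
cs=pickle.load(open("c0.pkl","rb"))
s=.64
t=cs["top"];im=t["img"]
hsv=cv2.cvtColor(im,cv2.COLOR_RGB2HSV)
x0,y0=int(386*s),int(358*s)
m=((im.min(2)>125)).astype(np.uint8)
roi=np.zeros_like(m);cv2.circle(roi,(x0,y0),34,1,-1);m&=roi
pts=cv2.findNonZero(m); print(len(pts), im[y0-25,x0],im[y0-31,x0])
hull=cv2.convexHull(pts)
print("ell",cv2.minEnclosingCircle(hull),cv2.fitEllipse(hull))
c=plane(t,[cv2.fitEllipse(hull)[0]],.054)[0];print("axis top",c)
print("stand centre approx",plane(t,[(388*s,359*s)],.02))
for n,z,uv in(("knobtop",.092,(408,388)),("pointer",.05,(424,386)),("green",.054,(394,381)),("post",.06,(417,325)),("loupe",.04,(383,260)),("ring",.008,(311,397)),("tin",.024,(312,300))):
    p=plane(t,[np.array(uv)*s],z)[0]; d=p-c; print(n,p.round(4),np.hypot(*d[:2]).round(4),np.degrees(np.arctan2(d[1],d[0])).round(1))
a=im[195:275,205:295]; sc=cs["scene"]["img"][185:275,225:330]
A=cv2.resize(a,(450,400),interpolation=cv2.INTER_CUBIC);B=cv2.resize(sc,(350,300),interpolation=cv2.INTER_CUBIC)
o=np.zeros((400,800,3),np.uint8);o[:,:450]=A;o[:300,450:]=B
cv2.imwrite("pics/crop.png",o[:,:,::-1])
E
```

```text
1363 [160 170 168] [87 97 93]
ell ((246.2142791748047, 228.64285278320312), 26.249494552612305) ((246.3680877685547, 228.60684204101562), (51.70166015625, 52.263031005859375), 25.760631561279297)
axis top [0.54407113 0.06258107 0.054     ]
stand centre approx [[0.54261916 0.06033564 0.02      ]]
knobtop [0.5012 0.0299 0.092 ] 0.0539 -142.7
pointer [0.503  0.0085 0.05  ] 0.0679 -127.2
green [0.5106 0.0503 0.054 ] 0.0356 -159.9
post [0.5881 0.0166 0.06  ] 0.0636 -46.2
loupe [0.686  0.0646 0.04  ] 0.1419 0.8
ring [0.4888 0.1759 0.008 ] 0.1261 116.0
tin [0.6314 0.1717 0.024 ] 0.1398 51.3
```

View pics/crop.png

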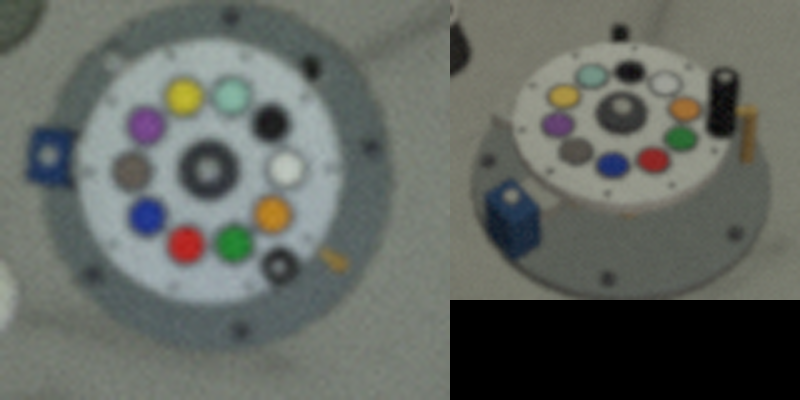

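The crop confirms the larger turret: knob at (280,267), pointer (333,262), green cell (234,245), post (312,68), lug (115,60). Green is about 36° short of the pointer, so the disc rests at notch 2. I'm moving above the knob with the jaws along world x.

>>> arm_command --pt "-490 -467 60 0 0 -65 0" --pt "-490 -467 60 0 0 -65 0" --pt "-490 -467 60 0 0 -65 0" --pt "-490 -467 60 0 0 -65 0" --pt "-490 -467 60 0 0 -65 0" --pt "-490 -467 60 0 0 -65 0" --pt "-490 -467 60 0 0 -65 0" --pt "-490 -467 60 0 0 -65 0" --pt "-490 -467 60 0 0 -65 0" --pt "-490 -467 60 0 0 -65 0" --pt "-490 -467 60 0 0 -65 0" --pt "-490 -467 60 0 0 -65 0" --pt "-490 -467 60 0 0 -65 0" --pt "-490 -467 60 0 0 -65 0" --pt "-490 -467 60 0 0 -65 0" --pt "-490 -467 60 0 0 -65 0" --pt "-490 -467 60 0 0 -65 0" --pt "-490 -467 60 0 0 -65 0" --squeeze 60

```text
clock: 1.9
ee_pos: [0.5013, 0.0284, 0.1965]
tcp_rot: [0.0, 1.0, -0.001, 0.0]
wrist_force: [-0.1, -0.5, 0.5]
finger_gap: 0.043
```

```bash
python3 - <<'E'
from h import *
import pickle
c=robot.read_camera("wrist");pickle.dump(c,open("w.pkl","wb"))
for _ in range(2): robot.read_camera("wrist")
s=robot.state();print(s["clock"],s["ee_pos"],s["tcp_rot"],s["wrist_force"],s["finger_gap"],s["joints"],np.round(c["extrinsics"],3).tolist())
cv2.imwrite("pics/w1.png",cv2.resize(c["img"][:,:,::-1],(800,600)))
E
```

```text
2.05 [0.50138291 0.0286817  0.19648407] [ 5.32136749e-06  9.99999574e-01 -9.06923015e-04  1.72772283e-04] [ 0.48225459  0.04829939 -0.20180469] 0.042698973357274614 [ 6.35168784e-03 -2.46330105e-01  1.88330002e+00 -1.31797540e-05
  1.50427728e+00  8.16640793e-03] [[1.0, -0.002, -0.001, 0.501], [-0.002, -0.95, -0.313, 0.108], [0.0, 0.313, -0.95, 0.315], [0.0, 0.0, 0.0, 1.0]]
```

View pics/w1.png

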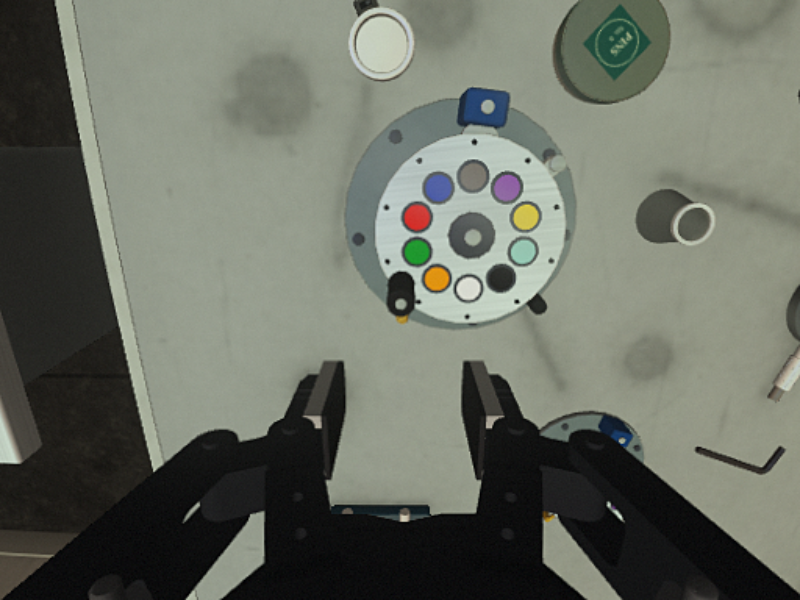

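Wrist view: knob top at (400,302), hub (472,236), post (538,303), lug (555,162). The knob lies between the jaws. I'll measure from this closer view.

```bash
python3 - <<'E'
from h import *
import pickle
c=pickle.load(open("w.pkl","rb"));s=.64;im=c["img"]
m=(im.min(2)>150).astype(np.uint8);roi=np.zeros_like(m);cv2.circle(roi,(int(472*s),int(230*s)),66,1,-1);m&=roi
m=cv2.morphologyEx(m,cv2.MORPH_OPEN,np.ones((5,5)))
h=cv2.convexHull(cv2.findNonZero(m)).reshape(-1,2)
P=plane(c,h,.054)[:,:2];(cx,cy),r=cv2.minEnclosingCircle(P.astype(np.float32));
A=np.c_[2*P,np.ones(len(P))];q=np.linalg.lstsq(A,(P**2).sum(1),rcond=None)[0]
print("circ",cx,cy,r,"lsq",q[:2],np.sqrt(q[2]+q[0]**2+q[1]**2), "hubtop",plane(c,[(472*s,237*s)],.064))
ax=q[:2]
for n,z,uv in(("knob",.092,(400.5,302)),("green",.054,(417,252)),("red",.054,(417,217)),("aqua",.054,(523,251)),("post",.054,(535,297)),("lug",.052,(555,162)),("yellow",.054,(526,216)),("pointer",.05,(402,320))):
    p=plane(c,[np.array(uv)*s],z)[0,:2];d=p-ax;print(n,p.round(4),np.hypot(*d).round(4),np.degrees(np.arctan2(d[1],d[0])).round(1))
E
```

```text
circ 0.5412739515304565 0.0604199655354023 0.058326881378889084 lsq [0.54099385 0.06014336] 0.05754666268906951 hubtop [[0.54081275 0.0598849  0.064     ]]
knob [0.4992 0.0297] 0.0518 -143.9
green [0.5091 0.0487] 0.0338 -160.3
red [0.509  0.0701] 0.0335 162.7
aqua [0.5742 0.0493] 0.0349 -18.1
post [0.5843 0.0195] 0.0594 -43.2
lug [0.5893 0.1019] 0.0639 40.8
yellow [0.5743 0.0707] 0.0349 17.6
pointer [0.4998 0.0025] 0.0709 -125.5
```

Axis is (0.541, 0.060). The knob is at (0.499, 0.030), radius 51.8 mm, azimuth −144°. Descending and gripping.

>>> arm_command --pt "-2 -1 40 0 0 0 0" --pt "-2 -1 70 0 0 0 0" --pt "-2 -1 90 0 0 0 0" --pt "-2 -1 105 0 0 0 0" --pt "-2 -1 105 0 0 0 0" --pt "-2 -1 105 0 0 0 0" --pt "-2 -1 105 0 0 0 1" --pt "-2 -1 105 0 0 0 1" --pt "-2 -1 105 0 0 0 1" --pt "-2 -1 105 0 0 0 1" --pt "-2 -1 105 0 0 0 1" --pt "-2 -1 105 0 0 0 1" --pt "-2 -1 105 0 0 0 1" --pt "-2 -1 105 0 0 0 1" --squeeze 50

```text
clock: 3.45
ee_pos: [0.4999, 0.0304, 0.0926]
tcp_rot: [0.0, 1.0, -0.0, 0.001]
wrist_force: [-1.5, -1.1, 5.3]
finger_gap: 0.0147
```

```bash
python3 - <<'E'
from h import *
from cell import robot
s=robot.state();print(s["clock"],s["ee_pos"],s["wrist_force"],s["finger_gap"])
a0=np.array([.541,.0602])
for th in (72,66,60,54,48,42,36,30,24,18,12,6,0,-3,-6,-9,-12):
    a=np.radians(-143.9+th-72);print(th,(1000*(a0+.052*np.array([np.cos(a),np.sin(a)]))-1000*s["ee_pos"][:2]).round(1))
E
```

```text
3.45 [0.49994233 0.03036945 0.09263086] [-1.45847498 -1.05266306  5.30088624] 0.014707077193989893
72 [-1.  -0.8]
66 [-3.9  3.8]
60 [-6.4  8.6]
54 [-8.4 13.7]
48 [-9.8 18.9]
42 [-10.6  24.3]
36 [-10.9  29.7]
30 [-10.7  35.2]
24 [-9.8 40.6]
18 [-8.4 45.8]
12 [-6.5 50.9]
6 [-4.  55.8]
0 [-1.1 60.3]
-3 [ 0.6 62.5]
-6 [ 2.4 64.6]
-9 [ 4.2 66.5]
-12 [ 6.2 68.4]
```

>>> arm_command --pt "-1.5 -2.3 0 0 0 0 1" --pt "-3 -4.6 0 0 0 0 1" --pt "-4.2 -7 0 0 0 0 1" --pt "-5.4 -9.4 0 0 0 0 1" --pt "-6.4 -12 0 0 0 0 1" --pt "-7.4 -14.5 0 0 0 0 1" --pt "-8.1 -17 0 0 0 0 1" --pt "-8.8 -19.7 0 0 0 0 1" --pt "-9.2 -22.4 0 0 0 0 1" --pt "-9.6 -25.1 0 0 0 0 1" --pt "-9.8 -27.8 0 0 0 0 1" --pt "-9.9 -30.5 0 0 0 0 1" --pt "-9.9 -30.5 0 0 0 0 1"

```text
clock: 4.75
ee_pos: [0.4899, 0.0613, 0.0926]
tcp_rot: [-0.0, 1.0, -0.0, 0.001]
wrist_force: [-3.1, 0.3, 6.5]
finger_gap: 0.0151
```

```bash
cat > st.py <<'E'
from h import *
s=robot.state();d=s["ee_pos"][:2]-np.array([.541,.0602]);r=np.hypot(*d);az=np.arctan2(d[1],d[0]);e=d/r;t=np.array([-e[1],e[0]])
f=s["wrist_force"][:2]
print(s["clock"],"pos",s["ee_pos"].round(5),"r",r.round(4),"th",((np.degrees(az)+143.9+72+180)%360-180).round(2),"Frad",(f@e).round(2),"Ftan ccw",(f@t).round(2),"F",s["wrist_force"].round(2),s["finger_gap"].round(4))
E
python3 st.py
```

```text
Traceback (most recent call last):
  File "st.py", line 4, in <module>
    print(s["clock"],"pos",s["ee_pos"].round(5),"r",r.round(4),"th",((np.degrees(az)+143.9+72+180)%360-180).round(2),"Frad",(f@e).round(2),"Ftan ccw",(f@t).round(2),"F",s["wrist_force"].round(2),s["finger_gap"].round(4))
                                                                                                                                                                                                   ^^^^^^^^^^^^^^^^^^^^^
AttributeError: 'float' object has no attribute 'round'
```

>>> arm_command --pt "0 -2.7 0 0 0 0 1" --pt "0.2 -5.5 0 0 0 0 1" --pt "0.6 -8.2 0 0 0 0 1" --pt "1.1 -10.9 0 0 0 0 1" --pt "1.8 -13.5 0 0 0 0 1" --pt "2.5 -16.1 0 0 0 0 1" --pt "3.4 -18.7 0 0 0 0 1" --pt "4.4 -21.2 0 0 0 0 1" --pt "5.6 -23.7 0 0 0 0 1" --pt "6.9 -26.1 0 0 0 0 1" --pt "6.9 -26.1 0 0 0 0 1" --pt "6.9 -26.1 0 0 0 0 1"

```text
clock: 5.95
ee_pos: [0.4973, 0.0879, 0.0926]
tcp_rot: [-0.001, 1.0, -0.0, 0.001]
wrist_force: [1.3, 8.0, 3.3]
finger_gap: 0.0149
```

```bash
sed -i 's/s\["finger_gap"\].round(4)/s["finger_gap"]/' st.py; python3 st.py
```

```text
5.95 pos [0.49731 0.08786 0.09265] r 0.0517 th 3.56 Frad 3.23 Ftan ccw -7.48 F [1.27 8.05 3.35] 0.014881279424933754
```

>>> arm_command --pt "0.7 -1.1 0 0 0 0 1" --pt "1.4 -2.3 0 0 0 0 1" --pt "1.4 -2.3 0 0 0 0 1"

```text
clock: 6.25
ee_pos: [0.4986, 0.0899, 0.0926]
tcp_rot: [-0.001, 1.0, -0.0, 0.001]
wrist_force: [0.6, 5.4, 3.8]
finger_gap: 0.0145
```

```bash
python3 st.py
```

```text
6.25 pos [0.49857 0.08988 0.09264] r 0.0518 th 0.93 Frad 2.57 Ftan ccw -4.77 F [0.63 5.38 3.85] 0.014528013458123046
```

>>> arm_command --pt "0.7 -1.1 0 0 0 0 1" --pt "0.7 -1.1 0 0 0 0 1" --pt "0.7 -1.1 0 0 0 0 1"

```text
clock: 6.55
ee_pos: [0.4993, 0.0909, 0.0926]
tcp_rot: [-0.001, 1.0, -0.0, 0.001]
wrist_force: [1.3, 5.5, 6.5]
finger_gap: 0.0147
```

```bash
python3 st.py
```

```text
6.55 pos [0.49928 0.09094 0.09262] r 0.0518 th -0.48 Frad 2.22 Ftan ccw -5.2 F [1.3  5.5  6.53] 0.014670377684405366
```

>>> arm_command --pt "0.6 -0.8 0 0 0 0 1" --pt "1.2 -1.6 0 0 0 0 1" --pt "1.2 -1.6 0 0 0 0 1"

```text
clock: 6.85
ee_pos: [0.5003, 0.0923, 0.0926]
tcp_rot: [-0.0, 1.0, -0.0, 0.001]
wrist_force: [-2.1, 1.3, 7.3]
finger_gap: 0.0151
```

```bash
python3 st.py
```

```text
6.85 pos [0.50026 0.09226 0.09255] r 0.0518 th -2.3 Frad 2.42 Ftan ccw 0.26 F [-2.06  1.3   7.34] 0.015078323863771958
```

>>> arm_command --pt "0.6 -0.8 0 0 0 0 1" --pt "0.6 -0.8 0 0 0 0 1"

```text
clock: 7.05
ee_pos: [0.5009, 0.0931, 0.0926]
tcp_rot: [-0.0, 1.0, -0.0, 0.001]
wrist_force: [-2.2, 2.0, 8.4]
finger_gap: 0.0145
```

```bash
python3 st.py
```

```text
7.05 pos [0.50086 0.09307 0.09258] r 0.0519 th -3.41 Frad 2.95 Ftan ccw -0.2 F [-2.16  2.02  8.36] 0.014498904269312378
```

>>> arm_command --pt "0.6 -0.8 0 0 0 0 1" --pt "0.6 -0.8 0 0 0 0 1"

```text
clock: 7.25
ee_pos: [0.5015, 0.0939, 0.0926]
tcp_rot: [-0.0, 1.0, -0.0, 0.001]
wrist_force: [-1.2, 2.1, 8.1]
finger_gap: 0.0149
```

```bash
python3 st.py
```

```text
7.25 pos [0.50148 0.09387 0.09261] r 0.0519 th -4.53 Frad 2.22 Ftan ccw -0.83 F [-1.16  2.07  8.07] 0.014853721600403613
```

>>> arm_command --pt "0.6 -0.7 0 0 0 0 1" --pt "0.6 -0.7 0 0 0 0 1"

```text
clock: 7.45
ee_pos: [0.5021, 0.0946, 0.0926]
tcp_rot: [-0.0, 1.0, -0.0, 0.001]
wrist_force: [-1.8, 2.0, 7.9]
finger_gap: 0.0146
```

```bash
python3 st.py
```

```text
7.45 pos [0.50207 0.09458 0.09258] r 0.0519 th -5.54 Frad 2.72 Ftan ccw -0.33 F [-1.82  2.04  7.9 ] 0.014561731720218792
```

>>> arm_command --pt "0.6 -0.7 0 0 0 0 1" --pt "0.6 -0.7 0 0 0 0 1"

```text
clock: 7.65
ee_pos: [0.5025, 0.0951, 0.0926]
tcp_rot: [0.0, 1.0, -0.0, 0.001]
wrist_force: [-4.2, -0.6, 9.0]
finger_gap: 0.0146
```

```bash
python3 st.py
```

```text
7.65 pos [0.50251 0.09508 0.09258] r 0.0519 th -6.28 Frad 2.73 Ftan ccw 3.29 F [-4.23 -0.61  8.99] 0.014615199710115276
```

Contact felt at th ≈ −6°. Now loading up in small steps.

>>> arm_command --pt "0.2 -0.2 0 0 0 0 1" --pt "0.2 -0.2 0 0 0 0 1"

```text
clock: 7.85
ee_pos: [0.5026, 0.0952, 0.0926]
tcp_rot: [0.0, 1.0, -0.0, 0.0]
wrist_force: [-5.5, -0.9, 11.2]
finger_gap: 0.0146
```

```bash
python3 st.py
```

```text
7.85 pos [0.50259 0.09519 0.09256] r 0.052 th -6.43 Frad 3.44 Ftan ccw 4.4 F [-5.5  -0.94 11.19] 0.014566201331675755
```

>>> arm_command --pt "0.2 -0.2 0 0 0 0 1" --pt "0.2 -0.2 0 0 0 0 1"

```text
clock: 8.05
ee_pos: [0.5027, 0.0953, 0.0925]
tcp_rot: [0.0, 1.0, -0.0, 0.0]
wrist_force: [-6.0, -1.1, 10.5]
finger_gap: 0.0144
```

```bash
python3 st.py
```

```text
8.05 pos [0.50269 0.09527 0.09254] r 0.0519 th -6.57 Frad 3.63 Ftan ccw 4.87 F [-5.97 -1.14 10.53] 0.014386397349678651
```

>>> arm_command --pt "0.35 -0.45 0 0 0 0 1" --pt "0.35 -0.45 0 0 0 0 1" --pt "0.35 -0.45 0 0 0 0 1"

```text
clock: 8.35
ee_pos: [0.5029, 0.0955, 0.0925]
tcp_rot: [0.0, 1.0, -0.0, -0.0]
wrist_force: [-9.1, -3.9, 12.7]
finger_gap: 0.0149
```

```bash
python3 st.py
```

```text
8.35 pos [0.50285 0.09549 0.0925 ] r 0.052 th -6.87 Frad 4.0 Ftan ccw 9.01 F [-9.06 -3.89 12.66] 0.014917241508434393
```

>>> arm_command --pt "0.35 -0.45 0 0 0 0 1" --pt "0.35 -0.45 0 0 0 0 1" --pt "0.35 -0.45 0 0 0 0 1"

```text
clock: 8.65
ee_pos: [0.5031, 0.0957, 0.0925]
tcp_rot: [0.001, 1.0, -0.0, -0.0]
wrist_force: [-10.0, -7.7, 13.2]
finger_gap: 0.0147
```

```bash
python3 st.py
```

```text
8.65 pos [0.50306 0.0957  0.09252] r 0.052 th -7.19 Frad 2.05 Ftan ccw 12.47 F [-10.02  -7.71  13.18] 0.014708075932874747
```

The stop load is about 10 N. Holding for a bit over a second.

>>> arm_command --pt "0 0 0 0 0 0 1" --pt "0 0 0 0 0 0 1" --pt "0 0 0 0 0 0 1" --pt "0 0 0 0 0 0 1"

```text
clock: 9.05
ee_pos: [0.503, 0.0957, 0.0925]
tcp_rot: [0.001, 1.0, -0.0, -0.0]
wrist_force: [-10.9, -7.1, 14.3]
finger_gap: 0.0145
```

```bash
python3 st.py
```

```text
9.05 pos [0.50303 0.09571 0.09252] r 0.052 th -7.18 Frad 3.12 Ftan ccw 12.6 F [-10.89  -7.07  14.31] 0.014523846110316716
```

>>> arm_command --pt "0 0 0 0 0 0 1" --pt "0 0 0 0 0 0 1" --pt "0 0 0 0 0 0 1" --pt "0 0 0 0 0 0 1"

```text
clock: 9.45
ee_pos: [0.503, 0.0957, 0.0925]
tcp_rot: [0.001, 1.0, -0.0, -0.0]
wrist_force: [-10.5, -6.2, 13.7]
finger_gap: 0.0145
```

```bash
python3 st.py
```

```text
9.45 pos [0.50303 0.09569 0.0925 ] r 0.052 th -7.17 Frad 3.4 Ftan ccw 11.69 F [-10.46  -6.22  13.7 ] 0.01454774704309988
```

>>> arm_command --pt "0 0 0 0 0 0 1" --pt "0 0 0 0 0 0 1" --pt "0 0 0 0 0 0 1" --pt "0 0 0 0 0 0 1"

```text
clock: 9.85
ee_pos: [0.503, 0.0957, 0.0925]
tcp_rot: [0.001, 1.0, -0.0, -0.0]
wrist_force: [-10.4, -7.2, 14.3]
finger_gap: 0.0145
```

```bash
python3 st.py; python3 - <<'E'
import numpy as np
a0=1000*np.array([.541,.0602]); 
def P(th):
    a=np.radians(-143.9+th-72);return a0+52*np.array([np.cos(a),np.sin(a)])
for b,ts in ((-8,[-5,0,5,10,15,20,25,30,33,36,37,38]),(36,[41,46,51,56,61,66,69,72,74]),(72,[77,82,87,92,97,102,105,108])):
    print(b,[(t,round(float((P(t)-P(b))[0]),1),round(float(-(P(t)-P(b))[1]),1)) for t in ts])
E
```

```text
9.85 pos [0.50302 0.09569 0.09251] r 0.052 th -7.16 Frad 2.63 Ftan ccw 12.37 F [-10.37  -7.24  14.31] 0.014493172391699503
-8 [(-5, -1.8, 2.0), (0, -4.7, 5.6), (5, -7.2, 9.4), (10, -9.3, 13.3), (15, -11.1, 17.5), (20, -12.5, 21.8), (25, -13.6, 26.2), (30, -14.3, 30.7), (33, -14.5, 33.4), (36, -14.5, 36.1), (37, -14.5, 37.1), (38, -14.5, 38.0)]
36 [(41, 0.2, 4.5), (46, 0.8, 9.0), (51, 1.8, 13.5), (56, 3.2, 17.8), (61, 4.9, 22.0), (66, 7.0, 26.0), (69, 8.4, 28.3), (72, 10.0, 30.5), (74, 11.1, 32.0)]
72 [(77, 2.8, 3.5), (82, 6.0, 6.8), (87, 9.4, 9.8), (92, 13.0, 12.5), (97, 16.9, 14.9), (102, 20.9, 16.9), (105, 23.5, 17.9), (108, 26.0, 18.8)]
```

Held about 1.2 s at ~10 N. Now counter-clockwise to click 1.

>>> arm_command --pt "-1.8 2 0 0 0 0 1" --pt "-4.7 5.6 0 0 0 0 1" --pt "-7.2 9.4 0 0 0 0 1" --pt "-9.3 13.3 0 0 0 0 1" --pt "-11.1 17.5 0 0 0 0 1" --pt "-12.5 21.8 0 0 0 0 1" --pt "-13.6 26.2 0 0 0 0 1" --pt "-14.3 30.7 0 0 0 0 1" --pt "-14.5 33.4 0 0 0 0 1" --pt "-14.5 36.1 0 0 0 0 1" --pt "-14.5 36.1 0 0 0 0 1" --pt "-14.5 36.1 0 0 0 0 1" --pt "-14.5 36.1 0 0 0 0 1"

```text
clock: 11.15
ee_pos: [0.4897, 0.0603, 0.0926]
tcp_rot: [-0.0, 1.0, -0.0, 0.001]
wrist_force: [3.4, 2.4, 5.9]
finger_gap: 0.0145
```

```bash
python3 st.py
```

```text
11.15 pos [0.48968 0.06032 0.0926 ] r 0.0513 th 35.76 Frad -3.37 Ftan ccw -2.39 F [3.38 2.38 5.94] 0.014517991679055988
```

>>> arm_command --pt "0 0 0 0 0 0 1" --pt "0 0 0 0 0 0 1" --pt "0 0 0 0 0 0 1" --pt "0 0 0 0 0 0 1" --pt "0 0 0 0 0 0 1" --pt "0 0 0 0 0 0 1" --pt "0 0 0 0 0 0 1" --pt "0 0 0 0 0 0 1"

```text
clock: 11.95
ee_pos: [0.4897, 0.0603, 0.0926]
tcp_rot: [-0.0, 1.0, -0.0, 0.001]
wrist_force: [3.1, 2.7, 5.4]
finger_gap: 0.0149
```

```bash
python3 st.py
```

```text
11.95 pos [0.48968 0.06033 0.0926 ] r 0.0513 th 35.76 Frad -3.13 Ftan ccw -2.75 F [3.14 2.74 5.37] 0.014861487315415891
```

>>> arm_command --pt "0 -0.6 0 0 0 0 1" --pt "0 -0.6 0 0 0 0 1" --pt "0 -0.6 0 0 0 0 1" --pt "0 -0.6 0 0 0 0 1" --pt "0 -0.6 0 0 0 0 1"

```text
clock: 12.45
ee_pos: [0.4897, 0.0607, 0.0926]
tcp_rot: [-0.0, 1.0, -0.0, 0.001]
wrist_force: [3.6, 0.6, 6.2]
finger_gap: 0.0148
```

```bash
python3 st.py
```

```text
12.45 pos [0.48967 0.06075 0.09257] r 0.0513 th 35.29 Frad -3.56 Ftan ccw -0.67 F [3.57 0.63 6.22] 0.014835700391803784
```

Resting at notch 1 with almost no force. On to click 2.

>>> arm_command --pt "0.2 4.5 0 0 0 0 1" --pt "0.8 9 0 0 0 0 1" --pt "1.8 13.5 0 0 0 0 1" --pt "3.2 17.8 0 0 0 0 1" --pt "4.9 22 0 0 0 0 1" --pt "7 26 0 0 0 0 1" --pt "8.4 28.3 0 0 0 0 1" --pt "10 30.5 0 0 0 0 1" --pt "10 30.5 0 0 0 0 1" --pt "10 30.5 0 0 0 0 1" --pt "10 30.5 0 0 0 0 1"

```text
clock: 13.55
ee_pos: [0.4996, 0.0304, 0.0926]
tcp_rot: [-0.0, 1.0, -0.0, 0.001]
wrist_force: [3.2, 3.4, 7.2]
finger_gap: 0.0147
```

```bash
python3 st.py
```

```text
13.55 pos [0.49964 0.0304  0.09258] r 0.051 th 71.67 Frad -4.61 Ftan ccw -0.89 F [3.22 3.41 7.22] 0.014733588820216663
```

>>> arm_command --pt "0 0 0 0 0 0 1" --pt "0 0 0 0 0 0 1" --pt "0 0 0 0 0 0 1" --pt "0 0 0 0 0 0 1" --pt "0 0 0 0 0 0 1" --pt "0 0 0 0 0 0 1" --pt "0 0 0 0 0 0 1" --pt "0 0 0 0 0 0 1"

```text
clock: 14.35
ee_pos: [0.4996, 0.0304, 0.0926]
tcp_rot: [-0.0, 1.0, -0.0, 0.001]
wrist_force: [3.0, 2.5, 5.9]
finger_gap: 0.0144
```

```bash
python3 st.py
```

```text
14.35 pos [0.49962 0.03039 0.09258] r 0.051 th 71.67 Frad -3.91 Ftan ccw -0.28 F [3.01 2.52 5.91] 0.014369274284706014
```

>>> arm_command --pt "1.4 1.8 0 0 0 0 1" --pt "2.8 3.5 0 0 0 0 1" --pt "4.4 5.2 0 0 0 0 1" --pt "6 6.8 0 0 0 0 1" --pt "7.7 8.3 0 0 0 0 1" --pt "9.4 9.8 0 0 0 0 1" --pt "11.2 11.2 0 0 0 0 1" --pt "13 12.5 0 0 0 0 1" --pt "15 13.7 0 0 0 0 1" --pt "16.9 14.9 0 0 0 0 1" --pt "18.9 15.9 0 0 0 0 1" --pt "20.9 16.9 0 0 0 0 1" --pt "22.5 17.6 0 0 0 0 1" --pt "24 18.1 0 0 0 0 1" --pt "25.2 18.6 0 0 0 0 1" --pt "25.2 18.6 0 0 0 0 1" --pt "25.2 18.6 0 0 0 0 1"

```text
clock: 16.05
ee_pos: [0.5247, 0.0118, 0.0926]
tcp_rot: [-0.0, 1.0, -0.0, 0.001]
wrist_force: [2.8, 2.9, 7.5]
finger_gap: 0.0146
```

```bash
python3 st.py
```

```text
16.05 pos [0.52471 0.01185 0.09257] r 0.051 th 107.28 Frad -3.65 Ftan ccw 1.7 F [2.78 2.91 7.53] 0.014578035968449693
```

>>> arm_command --pt "0 0 0 0 0 0 1" --pt "0 0 0 0 0 0 1" --pt "0 0 0 0 0 0 1" --pt "0 0 0 0 0 0 1"

```text
clock: 16.45
ee_pos: [0.5247, 0.0118, 0.0926]
tcp_rot: [-0.0, 1.0, -0.0, 0.001]
wrist_force: [2.5, 3.3, 7.3]
finger_gap: 0.0145
```

```bash
python3 st.py
```

```text
16.45 pos [0.52472 0.01184 0.0926 ] r 0.051 th 107.29 Frad -3.94 Ftan ccw 1.32 F [2.51 3.32 7.25] 0.014473969078097419
```

Resting in notch 3. After a bit more rest I'll let go and lift.

>>> arm_command --pt "0 0 0 0 0 0 1" --pt "0 0 0 0 0 0 1" --pt "0 0 0 0 0 0 1" --pt "0 0 0 0 0 0 1" --pt "0 0 0 0 0 0 1" --pt "0 0 0 0 0 0 0" --pt "0 0 0 0 0 0 0" --pt "0 0 0 0 0 0 0" --pt "0 0 0 0 0 0 0" --pt "0 0 0 0 0 0 0" --pt "0 0 -10 0 0 0 0" --pt "0 0 -30 0 0 0 0" --pt "0 0 -60 0 0 0 0" --pt "0 0 -90 0 0 0 0" --pt "0 0 -110 0 0 0 0" --pt "0 0 -110 0 0 0 0"

```text
clock: 18.05
ee_pos: [0.5249, 0.0117, 0.2053]
tcp_rot: [0.0, 1.0, -0.0, 0.002]
wrist_force: [-0.4, -0.1, 0.1]
finger_gap: 0.0431
```

```bash
python3 - <<'E'
from h import *
import pickle
c=robot.read_camera("wrist");t=robot.read_camera("top");s=robot.state();print(s["clock"],s["ee_pos"],s["wrist_force"],s["finger_gap"])
pickle.dump((c,t),open("w2.pkl","wb"))
a=np.zeros((600,800,3),np.uint8);a[:300,:400]=cv2.resize(c["img"],(400,300));a[:300,400:]=cv2.resize(t["img"],(400,300))
a[300:,:400]=cv2.resize(c["img"][:240,150:470],(400,300));a[300:,400:]=cv2.resize(t["img"][150:279,160:332],(400,300))
cv2.imwrite("pics/fin.png",a[:,:,::-1])
d=cv2.absdiff(cv2.GaussianBlur(t["img"],(5,5),0),cv2.GaussianBlur(pickle.load(open("c0.pkl","rb"))["top"]["img"],(5,5),0)).max(2)
for n,uv in(("loupe",(383,260)),("ring",(311,397)),("tin",(312,300))):
    x,y=int(uv[0]*.64),int(uv[1]*.64);print(n,d[y-12:y+13,x-12:x+13].max(),d[y-12:y+13,x-12:x+13].mean())
E
```

```text
18.15 [0.52393811 0.01169738 0.20163409] [-0.61053859 -0.09184311 -0.86240887] 0.04256725160807672
loupe 21 15.736
ring 117 57.2224
tin 82 19.7104
```

View pics/fin.png

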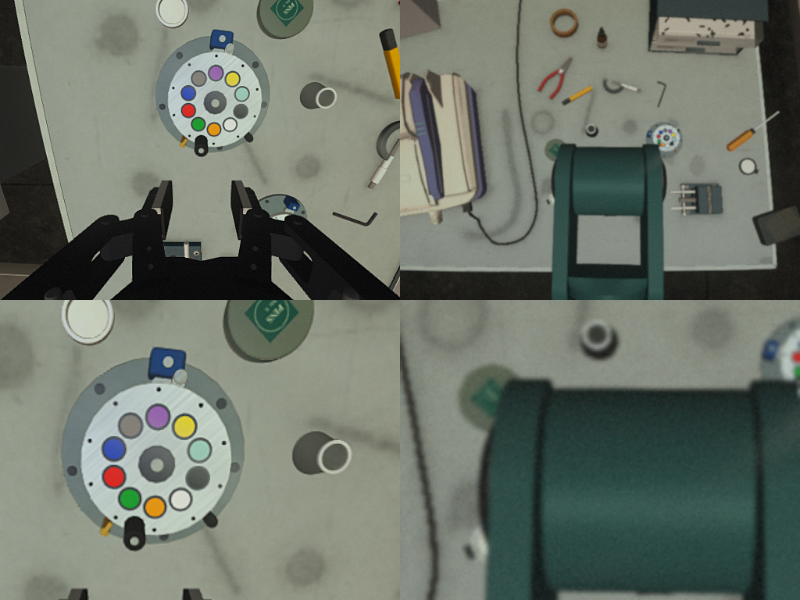

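The final view shows the green cell (129,498) in line with hub (156,464) and brass pointer (107,524). The jaws are clear, and the loupe, tin and ring are where they were. Handing in.

```bash
python3 -c "
from cell import robot
print(robot.job_done())"
```

```text
the job is handed in; nothing more can be done
None
```

The turret is set at the third click from the end stop, the knob is released, and the job is handed in at about 18 s of the 72 s allowed.

- **Stop:** I turned the large turret clockwise from notch 2 and felt the stop at about −6°. I held it there about 1.2 s. The readings were 11.7–12.6 N tangential at the knob, which is about 9.5–10.2 N on the stop and well below 16 N.
- **Clicks:** I went back counter-clockwise three notches, at about 35°, 71° and 107° by my camera-based scale. Each rest lasted about 1 s or a little more. The residual tangential force was small: at most about 2.7 N at notch 1 before I eased it off, and about 1.5 N at notch 3 before letting go.
- **Last checks:** After letting go and lifting clear, the wrist view showed the green cell in line with the brass pointer to within about 1°. Wrist force was near zero.
- **Bystanders:** The loupe, lens ring and tin looked undisturbed in that wrist view. Comparing the top camera's before and after pictures confirmed only the loupe, because the arm covered the ring and part of the tin.

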